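Snap the pipe clip onto the bench pipe

TASK

Take the white pipe clip out of the narrow parts tray and snap it, mouth down, over the grey pipe in the gap between the two fat union nuts, pushing it fully home so that its head sits on the pipe and stands upright, then let go. It can be taken from the tray only by its two short ends, but between the nuts there is room for fingers only beside the pipe, so set it down on the bench and take it again the other way round. Do not knock over the small glass beaker.

Things in the scene. Friction and masses are not known exactly. Their poses are not given: they have to be found in the camera images.
- clip_head (a point): Centre of the head of the loose white pipe clip (about 95 g): a block 54 mm in its x (across the pipe), 32 mm in its y (along the pipe), 20 mm high. The clip stands mouth down on its feet in the tray; this point is then 39 mm above what it stands on, the head's top 49 mm, its underside 29 mm. Grip the head, not the sprung arms. The clip is the same turned half round.
- clip_mouth (a point): Point in the clip's mouth, 22.5 mm below the head's centre, that lies on the pipe's axis when the clip is home. Round it hang two sprung arms, 26 mm long in y, with outturned feet within 19 mm of the middle in x, 16 mm below this point. Pushed straight down on the pipe they spread from about 17 mm above home and snap past it; peak push about 9 N; push on until the head sits on the pipe.
- pipe_seat (a point): Point on the axis of the fixed level grey pipe (25 mm diameter), mid-gap between its two union nuts, 70 mm above the bench; y along the pipe, x across, z up. The gap is 46 mm long; the ribbed nuts, up to 60 mm in diameter, lie 23 to 60 mm from this point, pillars 90 mm high at 91 to 109 mm, the pipe's ends at 130 mm. Base board 90 x 260 x 12 mm.
- tray_floor (a point): Centre of the inner floor, 4 mm above the bench, of the fixed narrow sheet-metal parts tray that holds the clip: 190 mm long in its y, 70 mm wide in its x. The long side walls stand 44 mm above this floor and 62 mm apart; the end lips 12 mm. The clip's y lies along the tray's y within 3 degrees, the walls about 4 mm from its head on either side.
- beaker: Small clear glass beaker, 60 mm wide and 70 mm high, on the bench behind the work; origin at the centre of its underside, z up.
There are look-alikes about, which are no part of the job. Leave any brown or purple look-alike of the part that bears clip_head alone.

How it is judged:
By the outcome, as a careful person would: the job done as asked, in the order asked, and still so for the second after the job is handed in, with the robot touching nothing.
It also fails if it takes over 58 s, if anything falls off the work surface, if the arm or the gripper's body presses on something with over 40 N, if the wrist force passes 120 N, or if a joint passes its speed limit or range.

ROBOT

A 6-joint arm with a two-finger parallel gripper is mounted at the origin on a cart in front of the work surface, level with it; the furniture and walls round the work are solid. World frame = base frame: x ahead of the robot, y to its left, z up, the work surface at z = 0. Lengths are in mm, angles in rad, forces in N, time in s.
With the tool pointing down it reaches from about 350 to 875 mm from the base axis. Payload 4.2 kg.
Tool frame: the origin (TCP) lies between the finger pads; the fingertips stand 25 mm ahead of it and the grasp point (between the pads) lies 6 mm ahead of it; z points along the fingers, y is the line along which they close (so a half turn about z gives the same grasp; the last joint's range is limited). The gripper opens to 85 mm and grips with 20 to 120 N. Pads are 22 mm wide; open, the fingers measure 114 mm over their backs; the gripper's body (76 mm by 85 mm) begins 54 mm behind the grasp point. The pads swing forward as they close: fully open they stand 13 mm farther back than shut.
Start: joints at [-0.972, 0.385, 0.008, 0, -1.194, -0.259], TCP at [208.326, -589.236, 256.312] pointing down, gripper open.
Joint ranges: [-3.14, 3.14], [-1.21, 2.06], [-1.07, 1.41], [-3.16, 2.05], [-2.99, -0.16], [-3.1, 3.1]. Speed limits (rad/s): [2.79, 2.79, 3.14, 3.14, 3.14, 3.14].

INTERFACE

Orientations are given as a unit quaternion [x, y, z, w].
In Python, from bench import read_state, get_image, job_done gives the robot as it stands.
- The arm moves only by the tool play_rows, never from a script. Its argument "series" is a list of rows, each a list of 6 numbers: the shift along the world's x, y, z in mm, then the turn, a rotation vector about the world's x, y, z in units of 6 degrees (1.0 is 6 degrees). A call has 1 to 20 rows; each row shifts and turns the commanded pose from where the row before left it; what a row does not reach is not made up. A row lasts 1/12 s, in which the tool goes at most 41.7 mm and 7.16 degrees, less where a joint would pass 70% of its speed; a pose out of reach is approached as far as the arm can. A call is refused whole if a number of a shift passes 41.7 or a number of a turn 1, either way. A call with a gripper value outside its range is refused whole. "gripper" is the opening, from 0 (shut) to 1 (fully open), set as the call begins (left out, the last holds). The fingers move at their own pace and stop on an object; the grip force is fixed at half the most. Time passes only in rows, so rows that do not move let the fingers close. It gives the time, the measured TCP pose, the force, the opening and the grip force at its end, in the units of the state.
- read_state(): the state, without advancing time (a new reading comes with each control period).
- get_image(name): name is "side" or "top" or "wrist"; returns a dict with "image" (480x640x3 uint8, red, green, blue), "fx", "fy", "cx", "cy" (pixels), "dist_coeffs" ([k1, k2, p1, p2, k3] as OpenCV has them; the pictures are not rectified), "eye" and "rotation" of the camera in the world. Camera axes: x right, y down, z forward; pixel columns grow to the right and rows downward; lengths in mm; the calibration is good to about 2 mm. A picture is of the moment at which its call begins. There is no depth.
- job_done(): hands the job in; it is judged then, once.
The state is a dict: "clock": time; "joints": joint angles; "joint_vel": joint speeds; "joint_efforts": joint torques, N m; "position": TCP position; "ee_rot": TCP orientation; "contact_force": force on the tool from outside, world axes, zero at the start; "wrist_torque": the same for the moment, N m; "gripper_width": finger opening in mm; "grasp_force": force on a finger pad.
Only numpy, scipy, OpenCV 4.12 (cv2) and the standard library are available. Lean on these libraries where they do the work, as an engineer would, in place of code of your own. Each camera call takes 0.05 s, during which the arm holds its last target. There are 200 camera calls.

## Working session

There is one attempt and no reset: what is moved stays moved. The work goes in short steps, Python scripts to look and compute and a tool call to move; the robot and the scene stay as the last step left them, time stands still between calls to the robot, and variables do not carry over. Pictures are saved under pics/ and viewed, at most 13 in all, crops included, and the job is handed in when it is done.

Besides the shell and the picture viewer there is one more tool, called after "Request:" as name([rows], argument=value, ...), one row to a line, values as JSON. play_rows: Moves the arm, as the interface text tells. Its arguments: {"type":"object","properties":{"series":{"type":"array","items":{"type":"array","items":{"type":"number"}}},"gripper":{"type":"number"}},"required":["series"]}

```bash
ls; mkdir -p pics
cat > h.py <<'E'
import numpy as np, cv2
from bench import read_state, get_image
def snap(n, f=None):
    d=get_image(n)
    if f: cv2.imwrite('pics/'+f, cv2.cvtColor(d['image'],cv2.COLOR_RGB2BGR))
    return d
def ray(d,px):
    K=np.array([[d['fx'],0,d['cx']],[0,d['fy'],d['cy']],[0,0,1.]])
    p=cv2.undistortPoints(np.array(px,float).reshape(-1,1,2),K,np.array(d['dist_coeffs'],float)).reshape(-1,2)
    v=np.c_[p,np.ones(len(p))]@np.array(d['rotation'],float).reshape(3,3).T
    return np.array(d['eye'],float), v/np.linalg.norm(v,axis=1,keepdims=True)
def onz(d,px,z):
    e,v=ray(d,px); return e+v*((z-e[2])/v[:,2:3])
def two(d1,p1,d2,p2):
    e1,v1=ray(d1,p1);e2,v2=ray(d2,p2);out=[]
    for a,b in zip(v1,v2):
        s=np.linalg.lstsq(np.c_[a,-b],e2-e1,rcond=None)[0]
        q1,q2=e1+s[0]*a,e2+s[1]*b; out.append(np.r_[(q1+q2)/2,np.linalg.norm(q1-q2)])
    return np.array(out)
def proj(d,P):
    R=np.array(d['rotation'],float).reshape(3,3); K=np.array([[d['fx'],0,d['cx']],[0,d['fy'],d['cy']],[0,0,1.]])
    r=cv2.Rodrigues(R.T)[0]; t=-R.T@np.array(d['eye'],float)
    return cv2.projectPoints(np.array(P,float).reshape(-1,1,3),r,t,K,np.array(d['dist_coeffs'],float))[0].reshape(-1,2)
E
python3 - <<'E'
from h import *
np.set_printoptions(precision=3,suppress=True)
a=snap('side','side0.png');b=snap('top','top0.png');c=snap('wrist','wrist0.png')
for d in(a,b,c): print(d['eye'],d['rotation'],d['fx'],d['dist_coeffs'])
print(read_state())
E
```

```text
pics
[  572.438 -1070.034   603.45 ] [ 0.849 -0.005 -0.001 -0.528] 610.615205385793 [-0.037  0.     0.     0.     0.   ]
[431.996   9.269 894.001] [ 0.715 -0.695  0.061 -0.043] 472.4803079383846 [-0.096  0.     0.     0.     0.   ]
[ 138.16  -613.66   372.209] [0.571 0.807 0.122 0.085] 334.99500717650255 [-0.061  0.     0.     0.     0.   ]
{'clock': 0.15, 'joints': array([-0.972,  0.385,  0.007, -0.   , -1.194, -0.259]), 'joint_vel': array([ 0.001, -0.001,  0.003,  0.001, -0.   , -0.   ]), 'joint_efforts': array([ -0.001, -39.268,  18.858,   4.189,  -0.003,   0.   ]), 'position': array([ 208.19 , -588.881,  255.48 ]), 'ee_rot': array([-0.169,  0.986,  0.001, -0.   ]), 'contact_force': array([-0.389,  0.139,  0.749]), 'wrist_torque': array([ 0.022, -0.014,  0.065]), 'grasp_force': 0.0, 'gripper_width': 85.39622891319445}
```

View pics/top0.png

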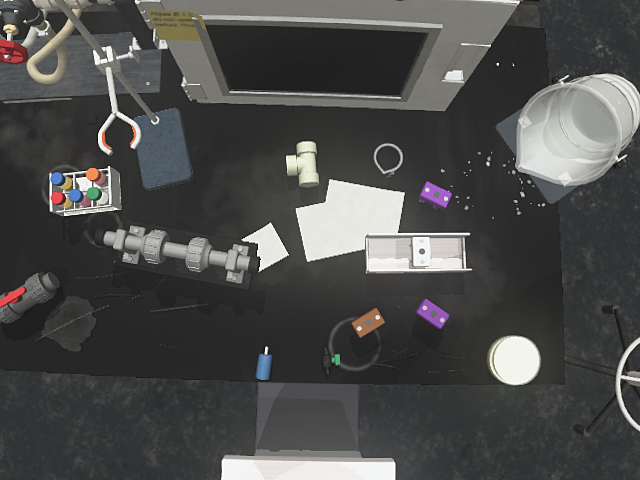

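View pics/side0.png

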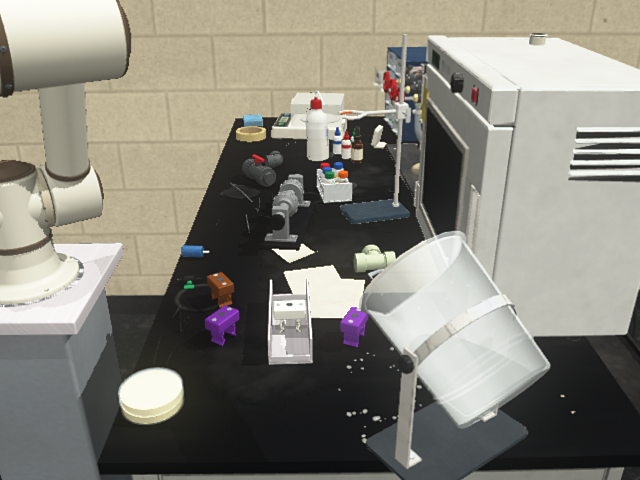

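Candidates for the clip in the top view are white at (421,251) in the tray, purple at (435,193) and (432,313), and brown at (368,321). Only the white one in the tray fits. The pipe with two nuts is at about (176,250); the grey valve at (30,295) is a look-alike. I'll confirm with an enlarged crop and look for the beaker.

```bash
sed -i 's/np.array(d\[.rotation.\],float).reshape(3,3)/Rot.from_quat(d["rotation"]).as_matrix()/; 1a from scipy.spatial.transform import Rotation as Rot' h.py
python3 - <<'E'
from h import *
a=cv2.imread('pics/side0.png');b=cv2.imread('pics/top0.png')
c1=cv2.resize(b[120:280,280:480],(400,320),interpolation=3); c2=cv2.resize(b[200:300,80:280],(400,200),interpolation=3)
c3=cv2.resize(a[160:370,180:400],(400,382),interpolation=3)
o=np.zeros((600,800,3),np.uint8); o[:320,:400]=c1;o[320:520,:400]=c2;o[:382,400:]=c3
g=cv2.resize(a[90:160,230:430],(400,140)); o[400:540,400:]=g
cv2.imwrite('pics/crop1.png',o)
d=snap('top'); print(onz(d,[[418,253],[421,251],[176,250],[105,237],[255,262],[388,158]],0))
E
```

```text
[[ 538.75625504 -200.21431377    0.        ]
 [ 542.7894104  -206.08572375    0.        ]
 [ 531.16588932  262.95449841    0.        ]
 [ 552.08831837  403.75705939    0.        ]
 [ 512.79737423  110.95816573    0.        ]
 [ 726.25482534 -141.54370454    0.        ]]
```

View pics/crop1.png

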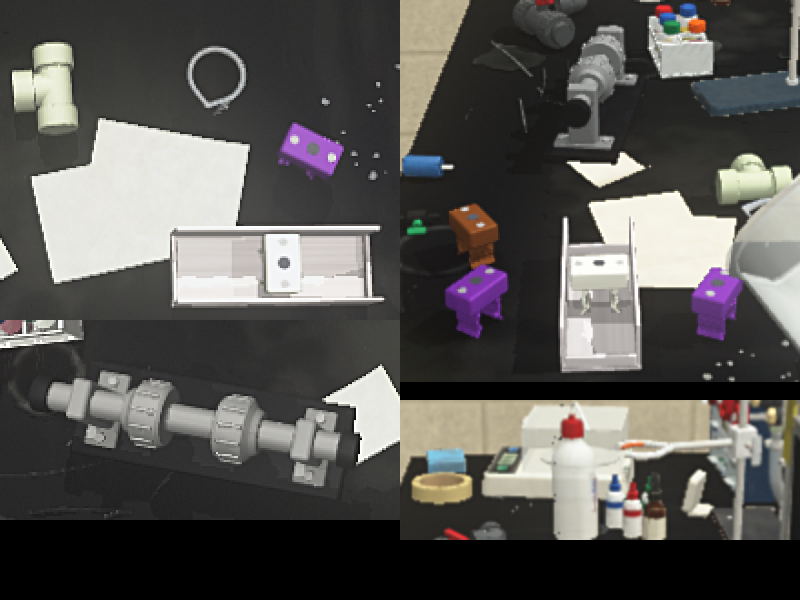

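The crop shows the white clip with its arms in the tray at top (421,251), and the pipe with two ribbed nuts and a gap around (176,250). The beaker isn't obvious yet, so I'll enhance the contrast to find it and measure the clip and pipe in the same step.

Run:
```python
from h import *
a=cv2.imread('pics/side0.png');b=cv2.imread('pics/top0.png')
g=lambda i:(255*(i/255.)**0.45).astype(np.uint8)
o=np.zeros((600,800,3),np.uint8)
o[:300,:400]=cv2.resize(g(b[100:280,30:270]),(400,300),interpolation=3)
o[:300,400:]=cv2.resize(g(b[90:240,260:460]),(400,300),interpolation=3)
o[300:,:400]=cv2.resize(g(a[130:280,220:420]),(400,300),interpolation=3)
# segmentation of clip top & pipe
d=snap('top'); s=snap('side')
wm=cv2.inRange(b[225:280,400:440],(215,215,215),(255,255,255))
o[300:520,400:560]=cv2.resize(cv2.cvtColor(wm,8),(160,220),interpolation=0)
o[300:520,580:800]=cv2.resize(a[285:345,260:320],(220,220),interpolation=0)
cv2.imwrite('pics/crop2.png',o)
```

```text
(no output)
```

View pics/crop2.png

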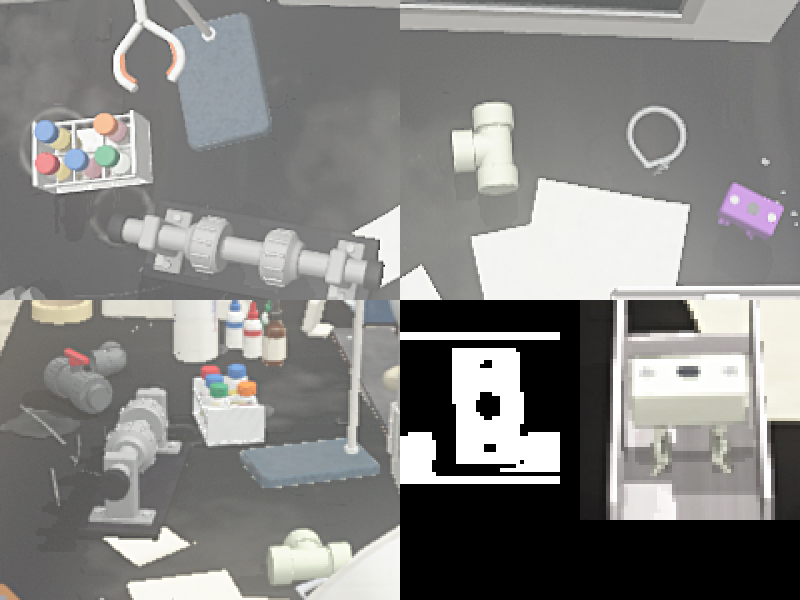

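Run:
```python
from h import *
np.set_printoptions(precision=1,suppress=True)
t=snap('top'); s=snap('side')
def holes(d,x0,y0,x1,y1,th):
    g=cv2.cvtColor(d['image'],7)[y0:y1,x0:x1].astype(float)
    w=np.clip(th-g,0,None); 
    m=(w>0).astype(np.uint8); n,l,st,c=cv2.connectedComponentsWithStats(m)
    out=[]
    for i in range(1,n):
        yy,xx=np.where(l==i); ww=w[yy,xx]; out.append([x0+(xx*ww).sum()/ww.sum(),y0+(yy*ww).sum()/ww.sum(),len(xx)])
    return np.array(out)
ht=holes(t,415,238,429,265,215); hs=holes(s,276,299,304,309,200)
print(ht);print(hs)
# tray wall ends (top rims, z=48) & pipe, rough
print('clip z53',onz(t,ht[:,:2],53)[:,:2])
p=[[412.5,236.5],[430.5,236.5],[412.5,266],[430.5,266]]
print('corners',onz(t,p,53)[:,:2])
# pipe: threshold gray in the gap
g=cv2.cvtColor(t['image'],7)
for c in(171,174,177,180,183):
    print(c,g[238:266,c])
```

```text
[[421.8 240.6   3. ]
 [421.6 251.   32. ]
 [421.  262.    1. ]
 [423.  262.    1. ]]
[[283.4 299.2  32. ]
 [303.  299.    1. ]
 [289.  304.   17. ]]
clip z53 [[ 555.3 -194.9]
 [ 536.2 -194.4]
 [ 516.2 -193.2]
 [ 516.3 -196.9]]
corners [[ 562.3 -177.8]
 [ 563.3 -211. ]
 [ 508.6 -177.7]
 [ 509.4 -210.6]]
171 [ 50  50  49  41  91 148 166 174 186 188 184 180 179 170 155 139 124 112
  96  56  43  45  48  49  49  48  48  48]
174 [ 50  51  50  49  41 131 160 168 181 188 185 181 179 177 163 149 134 119
 108  69  49  51  45  47  48  48  48  49]
177 [ 52  51  50  50  45  76 143 164 174 188 187 183 179 181 170 156 141 125
 113 104  58  52  56  55  56  53  52  54]
180 [ 51  52  52  50  49  39 128 158 167 180 188 187 181 180 179 166 150 135
 121 109  77  54  55  55  55  55  55  55]
183 [ 52  52  51  51  51  44  70 140 164 173 187 188 185 180 182 172 158 144
 127 115 103  59  52  53  54  55  55  54]
```

Request:
play_rows([
  [10,12,0,0,0,-0.2],
  [22,26,0,0,0,-0.2],
  [23,28,0,0,0,-0.23],
  [23,28,0,0,0,-0.23],
  [23,28,0,0,0,-0.23],
  [23,28,0,0,0,-0.23],
  [23,28,0,0,0,-0.23],
  [23,28,0,0,0,-0.23],
  [23,28,0,0,0,-0.23],
  [23,28,0,0,0,-0.23],
  [23,28,0,0,0,-0.23],
  [23,28,0,0,0,-0.23],
  [23,28,0,0,0,-0.23],
  [23,28,0,0,0,-0.23],
  [20,20,0,0,0,-0.08],
  [0,0,0,0,0,0],
])

```text
clock: 1.73
position: [539.5, -192.0, 256.1]
ee_rot: [-0.003, 1.0, -0.0, 0.001]
contact_force: [-0.5, 0.3, 0.8]
gripper_width: 85.4
grasp_force: 0.0
```

Run:
```python
from h import *
np.set_printoptions(precision=3,suppress=True)
s=read_state(); print(s['clock'],s['position'],Rot.from_quat(s['ee_rot']).as_matrix())
w=snap('wrist','w1.png'); print(w['eye'],w['fx'],Rot.from_quat(w['rotation']).as_matrix())
sd=snap('side'); print('clip proj',proj(w,[[536,-194.5,53],[532,263,70]]),proj(sd,[536,-194.5,53]))
t=snap('top'); print(two(t,[[421.6,251]],sd,[[289,304]]))
```

```text
1.7333 [ 539.501 -192.018  256.097] [[-1.    -0.005  0.002]
 [-0.005  1.     0.   ]
 [-0.002 -0.    -1.   ]]
[ 464.949 -192.09   372.856] 334.99500717650255 [[-0.005  0.955  0.295]
 [ 1.     0.005  0.002]
 [ 0.001  0.295 -0.955]]
clip proj [[319.656 214.625]
 [749.011 220.166]] [[289.552 304.681]]
[[ 535.592 -194.164   54.231    1.011]]
```

View pics/w1.png

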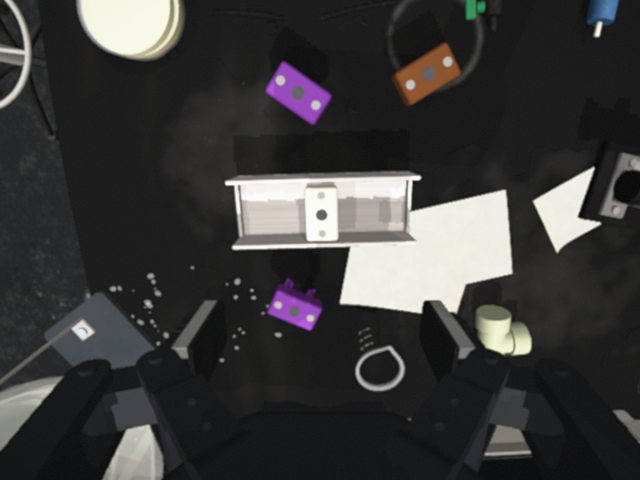

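The wrist view shows the white clip's centre hole at (321,214), agreeing with the two-view point (536,-194,54), expected 53. The clear ring at (380,368), with scale marks near (363,340), is the beaker at about x 700, y -130, well clear of my paths. I'll go down and grip along y.

Request:
play_rows([
  [-1,-1,-20,0,0,0],
  [-1,0,-30,0,0,0],
  [-1,0,-35,0,0,0],
  [-0.5,-0.5,-35,0,0,0],
  [0,0,-30,0,0,0],
  [0,0,-25,0,0,0],
  [0,0,-17,0,0,0],
  [0,0,-11,0,0,0],
  [0,0,-6,0,0,0],
  [0,0,0,0,0,0],
])

```text
clock: 2.72
position: [532.1, -197.4, 46.6]
ee_rot: [0.0, 1.0, 0.0, -0.001]
contact_force: [0.3, -0.3, 0.9]
gripper_width: 85.6
grasp_force: 0.0
```

Request:
play_rows([
  [0,0,0,0,0,0],
  [0,0,0,0,0,0],
  [0,0,0,0,0,0],
  [0,0,0,0,0,0],
  [0,0,0,0,0,0],
  [0,0,0,0,0,0],
  [0,0,0,0,0,0],
  [0,0,0,0,0,0],
], gripper=0.2)

```text
clock: 3.38
position: [533.5, -196.8, 48.3]
ee_rot: [-0.001, 1.0, -0.0, 0.001]
contact_force: [-0.9, 0.1, 5.9]
gripper_width: 31.1
grasp_force: 61.5
```

Request:
play_rows([
  [0,0,10,0,0,0],
  [0,0,20,0,0,0],
  [0,0,30,0,0,0],
  [0,0,30,0,0,0],
  [-5,10,25,0,0,0],
  [-9,22,10,0,0,0],
  [-11,28,0,0,0,0],
  [-11,30,0,0,0,0],
  [-11,30,0,0,0,0],
  [-11,30,0,0,0,0],
  [-11,30,0,0,0,0],
  [-11,30,0,0,0,0],
  [-11,25,0,0,0,0],
  [-8,15,0,0,0,0],
  [-4,7,0,0,0,0],
  [0,0,0,0,0,0],
])

```text
clock: 4.72
position: [429.0, 61.2, 172.5]
ee_rot: [-0.001, 1.0, 0.0, -0.0]
contact_force: [-0.8, 0.2, -0.5]
gripper_width: 30.9
grasp_force: 60.8
```

Run:
```python
from h import *
np.set_printoptions(precision=3,suppress=True)
s=read_state(); print(s['clock'],s['position'],s['ee_rot'],s['joints'],s['contact_force'],s['gripper_width'],s['grasp_force'])
w=snap('wrist','w2.png'); t=snap('top','t2.png')
print(w['eye']); print(proj(w,[[532,263,70],[430,60,0]]),proj(t,[430,60,0]))
```

```text
4.7167 [428.974  61.159 172.5  ] [-0.001  1.     0.    -0.   ] [ 0.519  0.146 -0.561 -0.    -0.863 -2.087] [-0.832  0.164 -0.538] 30.93764040095392 60.75894355773926
[354.622  61.223 289.377]
[[567.826 370.725]
 [320.808 227.429]] [[280.295 306.792]]
```

View pics/w2.png

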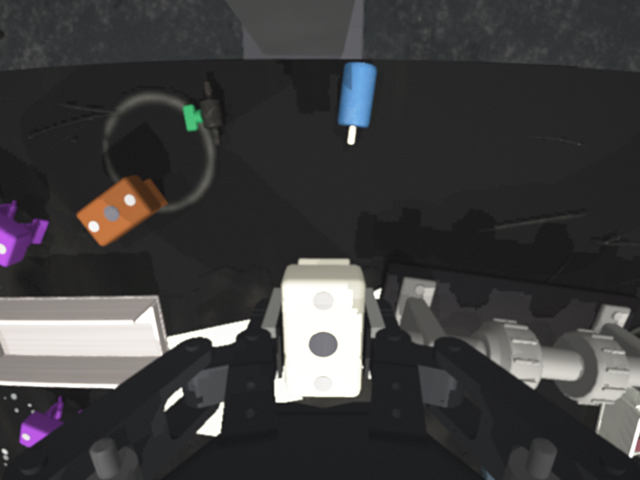

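The wrist view shows the clip held level at (323,330), and the bench around (320,200) is clear for setting it down, with the paper starting farther off at rows above 290. Lowering now.

Request:
play_rows([
  [-5,0,-15,0,0,0],
  [-10,0,-25,0,0,0],
  [-7,0,-30,0,0,0],
  [-3,0,-24,0,0,0],
  [0,0,-16,0,0,0],
  [0,0,-9,0,0,0],
  [0,0,-5,0,0,0],
  [0,0,-2,0,0,0],
  [0,0,0,0,0,0],
  [0,0,0,0,0,0],
])

```text
clock: 5.65
position: [405.5, 60.2, 46.7]
ee_rot: [0.0, 1.0, 0.0, 0.001]
contact_force: [-0.1, -0.1, -0.9]
gripper_width: 31.4
grasp_force: 60.7
```

Request:
play_rows([
  [0,0,-1,0,0,0],
  [0,0,-0.5,0,0,0],
  [0,0,-0.5,0,0,0],
  [0,0,0,0,0,0],
])

```text
clock: 5.98
position: [404.9, 60.4, 44.5]
ee_rot: [-0.0, 1.0, 0.0, 0.0]
contact_force: [-0.3, -0.2, -0.3]
gripper_width: 31.1
grasp_force: 60.7
```

Request:
play_rows([
  [0,0,-1,0,0,0],
  [0,0,-0.5,0,0,0],
  [0,0,0,0,0,0],
])

```text
clock: 6.23
position: [405.5, 60.5, 44.0]
ee_rot: [-0.001, 1.0, 0.0, 0.001]
contact_force: [-2.4, -0.8, 12.2]
gripper_width: 31.0
grasp_force: 62.6
```

Request:
play_rows([
  [0,0,0.6,0,0,0],
  [0,0,0,0,0,0],
  [0,0,0,0,0,0],
  [0,0,0,0,0,0],
  [0,0,0,0,0,0],
  [0,0,3,0,0,0],
  [0,0,10,0,0,0],
  [0,0,25,0,0,0],
  [0,0,30,0,0,0],
  [0,0,30,0,0,0],
], gripper=1)

```text
clock: 7.07
position: [404.2, 59.9, 142.3]
ee_rot: [-0.0, 1.0, -0.001, -0.001]
contact_force: [0.8, 0.4, 0.0]
gripper_width: 85.2
grasp_force: 0.0
```

Request:
play_rows([
  [0,0,10,0,0,0.6],
  [0,0,5,0,0,1],
  [0,0,0,0,0,1],
  [0,0,0,0,0,1],
  [0,0,0,0,0,1],
  [0,0,0,0,0,1],
  [0,0,0,0,0,1],
  [0,0,0,0,0,1],
  [0,0,0,0,0,1],
  [0,0,0,0,0,1],
  [0,0,0,0,0,1],
  [0,0,0,0,0,1],
  [0,0,0,0,0,1],
  [0,0,0,0,0,1],
  [0,0,0,0,0,1],
  [0,0,0,0,0,0.4],
  [0,0,0,0,0,0],
])

```text
clock: 8.48
position: [404.7, 60.2, 156.5]
ee_rot: [0.707, -0.707, -0.0, 0.0]
contact_force: [0.1, 0.4, -0.0]
gripper_width: 85.5
grasp_force: 0.0
```

Run:
```python
from h import *
np.set_printoptions(precision=3,suppress=True)
s=read_state(); print(s['clock'],s['position'],s['joints'],s['gripper_width']); print(Rot.from_quat(s['ee_rot']).as_matrix())
w=snap('wrist','w3.png'); t=snap('top','t3.png'); sd=snap('side','s3.png')
print(w['eye'],proj(w,[[405,60,49],[405+27,60-16,49],[405+27,60+16,49],[405-27,60-16,49],[405-27,60+16,49],[532,263,70]]),proj(t,[405,60,49]),proj(sd,[405,60,49]))
```

```text
8.4833 [404.655  60.165 156.454] [ 0.549  0.128 -0.636 -0.    -0.807 -0.548] 85.5388564590172
[[ 0.001 -1.    -0.   ]
 [-1.    -0.001 -0.   ]
 [ 0.     0.    -1.   ]]
[405.284 -14.405 273.331] [[323.145 249.081]
 [284.158 227.075]
 [285.625 270.117]
 [362.197 227.17 ]
 [360.594 270.205]
 [175.833 479.241]] [[278.22  321.061]] [[229.33  240.874]]
```

View pics/w3.png

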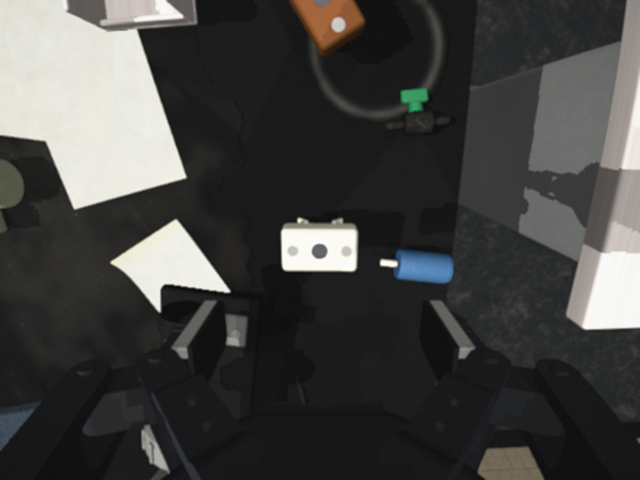

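The clip stands upright with its hole at (320,251), about x 407, y 61, yaw about 0. The blue thing's white tip at (382,263) is near the -x finger, so I'll open partly and bias to +x.

Request:
play_rows([
  [2,1,-10,0,0,0],
  [2,0,-25,0,0,0],
  [2,0,-25,0,0,0],
  [0,0,-20,0,0,0],
  [0,0,-13,0,0,0],
  [0,0,-8,0,0,0],
  [0,0,-6,0,0,0],
  [0,0,-4,0,0,0],
  [0,0,-2,0,0,0],
  [0,0,0,0,0,0],
], gripper=0.84)

```text
clock: 9.47
position: [411.0, 61.4, 43.6]
ee_rot: [0.707, -0.707, 0.0, -0.0]
contact_force: [-0.3, 1.0, -0.9]
gripper_width: 71.6
grasp_force: 0.0
```

Request:
play_rows([
  [-1,0,0,0,0,0],
  [-1,0,0,0,0,0],
  [-1,0,0,0,0,0],
  [0,0,0,0,0,0],
], gripper=0.76)

```text
clock: 9.8
position: [407.7, 61.3, 43.8]
ee_rot: [0.707, -0.707, 0.0, -0.0]
contact_force: [-0.8, -0.8, -0.8]
gripper_width: 65.0
grasp_force: 0.0
```

Request:
play_rows([
  [0,0,0,0,0,0],
  [0,0,0,0,0,0],
  [0,0,0,0,0,0],
  [0,0,0,0,0,0],
  [0,0,0,0,0,0],
  [0,0,0,0,0,0],
], gripper=0.45)

```text
clock: 10.3
position: [408.2, 61.4, 43.8]
ee_rot: [0.707, -0.707, 0.0, -0.0]
contact_force: [-2.0, -0.8, 5.7]
gripper_width: 53.2
grasp_force: 62.0
```

Request:
play_rows([
  [0,0,10,0,0,0],
  [0,0,25,0,0,0],
  [0,0,35,0,0,0],
  [0,5,35,0,0,0],
  [2,15,25,0,0,-0.1],
  [4,26,12,0,0,-0.2],
  [6,32,4,0,0,-0.2],
  [6,32,0,0,0,-0.2],
  [6,32,0,0,0,-0.2],
  [6,32,0,0,0,-0.2],
  [6,32,0,0,0,-0.17],
  [4,28,0,0,0,0],
  [2,16,0,0,0,0],
  [0,8,0,0,0,0],
  [0,0,0,0,0,0],
  [0,0,0,0,0,0],
])

```text
clock: 11.63
position: [449.2, 318.5, 188.6]
ee_rot: [-0.659, 0.752, 0.0, -0.001]
contact_force: [-0.5, -0.5, -1.4]
gripper_width: 53.2
grasp_force: 63.3
```

Run:
```python
from h import *
import pickle
np.set_printoptions(precision=3,suppress=True)
s=read_state(); print(s['clock'],s['position'],s['joints'],s['gripper_width'],s['grasp_force']); 
w=snap('wrist','w4.png'); pickle.dump(w,open('w4.pkl','wb'))
print(w['eye'],proj(w,[[532,263,70]]))
```

```text
11.6333 [449.172 318.481 188.64 ] [ 0.911  0.32  -0.272 -0.001 -0.981 -1.043] 53.19599099059135 63.31610441207886
[440.    244.732 305.634] [[196.69  185.183]]
```

View pics/w4.png

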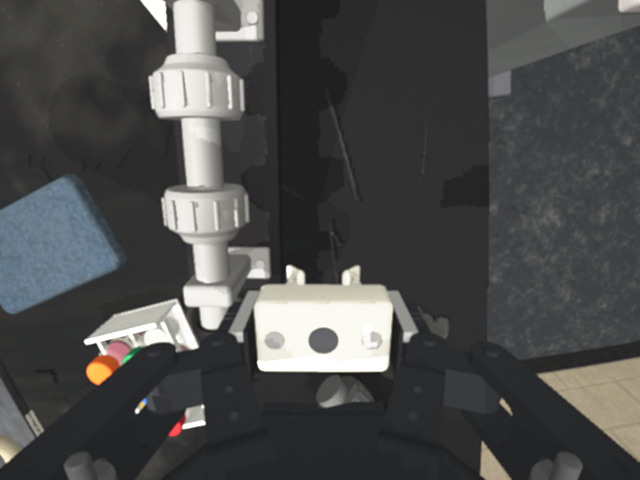

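The wrist view shows the pipe gap between the nuts at rows 120–185 and columns 181–221, with the clip held level at (323,330). I'll take a second wrist viewpoint for triangulation.

Request:
play_rows([
  [8,-1,0,0,0,0],
  [18,-2,0,0,0,0],
  [22,-3,0,0,0,0],
  [22,-3,0,0,0,0],
  [22,-3,0,0,0,0],
  [18,-2,0,0,0,0],
  [8,-1,0,0,0,0],
  [0,0,0,0,0,0],
  [0,0,0,0,0,0],
])

```text
clock: 12.43
position: [567.6, 303.3, 189.1]
ee_rot: [-0.658, 0.753, 0.0, -0.0]
contact_force: [-0.6, 0.2, -0.5]
gripper_width: 53.0
grasp_force: 63.3
```

Run:
```python
from h import *
import pickle
np.set_printoptions(precision=2,suppress=True)
s=read_state(); print(s['clock'],s['position'],s['gripper_width'],s['grasp_force'])
w2=snap('wrist','w5.png'); pickle.dump(w2,open('w5.pkl','wb')); w1=pickle.load(open('w4.pkl','rb')); t=snap('top','t5.png')
def runs(d,r,c0,c1,th=120):
    g=cv2.cvtColor(d['image'],7)[r,c0:c1]; m=g>th; e=np.flatnonzero(np.diff(np.r_[0,m,0])); 
    e=e.reshape(-1,2); i=np.argmax(e[:,1]-e[:,0]); return c0+e[i]
uc=proj(w2,[[529,240,70]])[0]; print(uc)
c=int(uc[0])
for r in range(70,225,6): print(r,runs(w1,r,140,262),runs(w2,r,max(0,c-60),min(640,c+60)))
```

```text
12.4333 [567.58 303.32 189.12] 53.04405863259497 63.286306858062744
[367.07 149.51]
70 [156 229] [342 420]
76 [149 236] [335 427]
82 [149 233] [334 426]
88 [149 234] [334 426]
94 [150 233] [334 425]
100 [150 235] [334 425]
106 [151 234] [333 424]
112 [156 233] [338 417]
118 [181 213] [360 396]
124 [181 217] [360 395]
130 [182 217] [359 396]
136 [182 218] [359 395]
142 [183 218] [359 395]
148 [183 215] [358 394]
154 [184 215] [358 394]
160 [184 216] [358 394]
166 [185 216] [358 393]
172 [185 217] [357 393]
178 [186 217] [357 392]
184 [186 218] [358 392]
190 [166 173] [335 413]
196 [164 236] [331 416]
202 [162 238] [331 416]
208 [162 238] [331 415]
214 [163 219] [331 415]
220 [164 239] [334 414]
```

```bash
cat > m.py <<'E'
from h import *
import pickle
np.set_printoptions(precision=3,suppress=True)
from m_runs import runs
E
python3 - <<'E'
from h import *
import pickle
np.set_printoptions(precision=3,suppress=True)
W=[pickle.load(open(f,'rb')) for f in('w4.pkl','w5.pkl')]
def runs(g,c0,c1,th):
    e=np.flatnonzero(np.diff(np.r_[0,g[c0:c1]>th,0].astype(int))).reshape(-1,2); i=np.argmax(e[:,1]-e[:,0]); return c0+e[i]-0.5
N=[];E=[]
for d,(c0,c1) in zip(W,((150,260),(320,440))):
    g=cv2.cvtColor(d['image'],7); 
    L=[];Rr=[]
    for r in range(124,180,2):
        a,b=runs(g[r],c0,c1,85); L.append([a,r]);Rr.append([b,r])
    L,Rr=np.array(L),np.array(Rr); print(L[::7,0],Rr[::7,0])
    def fit(P):
        k=np.polyfit(P[:,1],P[:,0],1); k=np.polyfit(*(P[abs(np.polyval(k,P[:,1])-P[:,0])<1.5][:,::-1].T),1); return k
    kl,kr=fit(L),fit(Rr); rr=np.array([124.,152,180])
    e,vl=ray(d,np.c_[np.polyval(kl,rr),rr]); _,vr=ray(d,np.c_[np.polyval(kr,rr),rr])
    nl=np.cross(vl[0],vl[2]); nr=np.cross(vr[0],vr[2]); nl/=np.linalg.norm(nl);nr/=np.linalg.norm(nr)
    n=nl+nr; n/=np.linalg.norm(n); N.append(n);E.append(e)
    print('half-angle deg',np.degrees(np.arccos(nl@nr))/2)
N=np.array(N);E=np.array(E)
u=np.cross(N[0],N[1]);u/=np.linalg.norm(u);u*=np.sign(u[1])
P=np.linalg.solve(np.vstack([N,[0,1,0]]),[N[0]@E[0],N[1]@E[1],238.])
print('axis pt',P,'dir',u,'yaw deg',np.degrees(np.arctan2(-u[0],u[1])),'dist',[np.linalg.norm(np.cross(P-e,u)) for e in E])
for d,cols in zip(W,((168,172,176,226,230),(342,347,352,402,407))):
    g=cv2.cvtColor(d['image'],7).astype(int)
    for c in cols:
        col=g[100:210,c]; m=col>110; z=np.flatnonzero(~m[20:80])+120
        if len(z)==0: continue
        a,b=z.min()-.5,z.max()+.5
        Q=onz(d,[[c,a],[c,b]],P[2]); al=(Q-P)@u; print(c,a,b,'along',al,'len',al[1]-al[0],'mid',P+u*al.mean())
E
```

```text
[180.5 181.5 182.5 183.5] [219.5 220.5 220.5 220.5]
half-angle deg 2.959219977947413
[358.5 357.5 357.5 356.5] [396.5 396.5 394.5 393.5]
half-angle deg 3.0807445324856997
axis pt [522.53  238.     70.377] dir [0.153 0.988 0.034] yaw deg -8.812144737873396 dist [np.float64(249.39511000736567), np.float64(238.4264221078959)]
168 119.5 179.5 along [-17.961  22.337] len 40.29831977636883 mid [522.865 240.161  70.452]
172 119.5 179.5 along [-17.962  22.307] len 40.269891376136314 mid [522.863 240.146  70.452]
176 119.5 179.5 along [-17.966  22.277] len 40.24227054383968 mid [522.86  240.129  70.451]
226 119.5 179.5 along [-18.137  21.824] len 39.961430732021356 mid [522.813 239.821  70.44 ]
230 119.5 179.5 along [-18.161  21.783] len 39.94386514221528 mid [522.808 239.789  70.439]
342 119.5 179.5 along [-16.128  23.66 ] len 39.787851566055494 mid [523.107 241.719  70.506]
347 119.5 179.5 along [-16.204  23.585] len 39.789489140757425 mid [523.095 241.645  70.504]
352 119.5 179.5 along [-16.283  23.509] len 39.79212159416237 mid [523.083 241.569  70.501]
402 119.5 179.5 along [-17.192  22.682] len 39.873963132100386 mid [522.951 240.711  70.471]
407 119.5 179.5 along [-17.296  22.592] len 39.88781802087734 mid [522.936 240.616  70.468]
```

Run:
```python
from h import *
import pickle
np.set_printoptions(precision=2,suppress=True)
W=[pickle.load(open(f,'rb')) for f in('w4.pkl','w5.pkl')]
# yaw from the top view (start picture)
t=snap('top'); g=cv2.cvtColor(cv2.imread('pics/top0.png'),6).astype(int)
mid=[]
for c in list(range(168,186)):
    col=g[:,c]; r0=int(250+(c-176)/6); a=r0
    while col[a-1]>85:a-=1
    b=r0
    while col[b+1]>85:b+=1
    mid.append([c,(a+b)/2,b-a+1])
mid=np.array(mid); print(mid[::4])
Q=onz(t,mid[:,:2],70); k=np.polyfit(Q[:,1],Q[:,0],1); print('top gap yaw',-np.degrees(np.arctan(k[0])),'x at y=240',np.polyval(k,240))
u=np.array([.141,.99,0]);P=np.array([522.5,238,70.4])
for d,cols in zip(W,((166,170,174,228,232),(340,345,350,404,409))):
    g=cv2.cvtColor(d['image'],7).astype(int)
    for c in cols:
        a=150
        while g[a-1,c]<110 and a>80:a-=1
        b=150
        while g[b+1,c]<110 and b<230:b+=1
        q=onz(d,[[c,a-.5],[c,b+.5]],70.4); al=(q-P)@u; print(c,a,b,al,al[1]-al[0],'mid',P+u*al.mean())
# nut centres via mid of left/right silhouettes, for yaw
for d,(c0,c1) in zip(W,((100,262),(300,450))):
    g=cv2.cvtColor(d['image'],7); out=[]
    for rs in((84,112),(198,212)):
        m=[]
        for r in range(*rs,2):
            e=np.flatnonzero(g[r,c0:c1]>110); m.append([(e.min()+e.max())/2+c0,r])
        out.append(onz(d,[np.median(m,axis=0)],70.4)[0])
    v=out[1]-out[0]; print('nuts',out,'yaw',-np.degrees(np.arctan2(v[0],v[1])))
```

```text
[[168.  248.5  14. ]
 [172.  249.5  14. ]
 [176.  250.   15. ]
 [180.  250.5  14. ]
 [184.  251.5  14. ]]
top gap yaw -10.19742350467186 x at y=240 522.8366186063844
166 118 189 [-19.54  29.09] 48.63082436657151 mid [523.17 242.73  70.4 ]
170 118 188 [-19.5   28.39] 47.886926364470284 mid [523.13 242.4   70.4 ]
174 118 190 [-19.47  29.81] 49.2774640579269 mid [523.23 243.12  70.4 ]
228 117 189 [-19.83  29.03] 48.861258090851805 mid [523.15 242.56  70.4 ]
232 117 188 [-19.82  28.32] 48.13691704238167 mid [523.1  242.21  70.4 ]
340 116 184 [-18.95  26.89] 45.8398332404974 mid [523.06 241.93  70.4 ]
345 116 183 [-18.99  26.16] 45.14557770136999 mid [523.01 241.55  70.4 ]
350 116 182 [-19.02  25.43] 44.4534115571939 mid [522.95 241.17  70.4 ]
404 116 185 [-19.57  27.11] 46.6751098614253 mid [523.03 241.73  70.4 ]
409 115 186 [-20.27  27.76] 48.031982145535814 mid [523.03 241.71  70.4 ]
nuts [array([518.7 , 205.94,  70.4 ]), array([529.39, 276.88,  70.4 ])] yaw -8.565228487224577
nuts [array([517.86, 207.46,  70.4 ]), array([528.54, 278.06,  70.4 ])] yaw -8.60380235819374
```

View pics/w5.png

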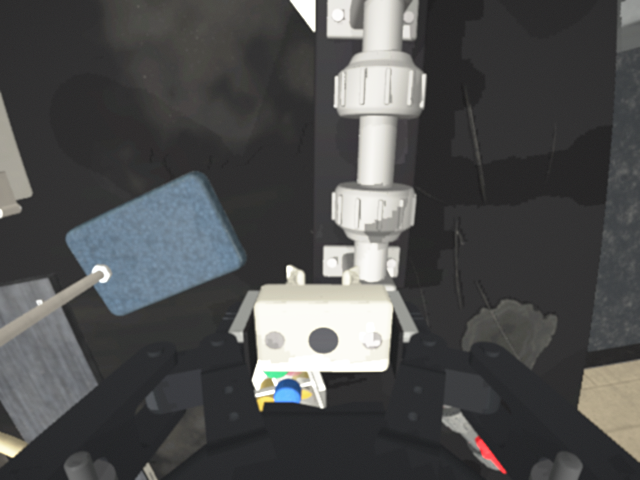

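The second view shows the gap at rows 116–184 and columns 358–394. The seat comes out at about (523,242,70.4) with yaw -8.6°, and the height agrees with the given 70. I'll check where the held clip's hole (323,341) lies against the TCP to cancel camera bias.

Run:
```python
from h import *
import pickle
np.set_printoptions(precision=2,suppress=True)
for f,p in(('w4.pkl',[449.17,318.48,188.64]),('w5.pkl',[567.58,303.32,189.12])):
    w=pickle.load(open(f,'rb')); g=cv2.cvtColor(w['image'],7)
    m=(g[320:365,300:346]<110).astype(np.uint8); n,l,st,c=cv2.connectedComponentsWithStats(m); i=1+np.argmax(st[1:,4]); px=c[i]+[300,320]
    q=onz(w,[px],p[2]+5.2)[0]; print(px,st[i,4],'proj tcp',proj(w,[p[0],p[1],p[2]+5.2]),'clip-tcp',q-np.array(p))
s=read_state(); print(s['position'],s['clock'])
```

```text
[322.96 339.97] 515 proj tcp [[324.15 341.11]] clip-tcp [ 0.39 -0.57  5.2 ]
[322.86 339.74] 446 proj tcp [[324.2  341.19]] clip-tcp [ 0.43 -0.72  5.2 ]
[566.91 304.24 189.7 ] 12.5833
```

Request:
play_rows([
  [-5,-7,0,0,0,-0.05],
  [-10,-14,0,0,0,-0.05],
  [-12,-16,0,0,0,-0.05],
  [-10,-14,0,0,0,0],
  [-5,-7,0,0,0,0],
  [-2.4,-3.4,-5,0,0,0],
  [0,0,-15,0,0,0],
  [0,0,-20,0,0,0],
  [0,0,-14,0,0,0],
  [0,0,-7,0,0,0],
  [0,0,-3,0,0,0],
  [0,0,0,0,0,0],
  [0,0,0,0,0,0],
])

```text
clock: 13.67
position: [524.0, 243.4, 126.0]
ee_rot: [-0.653, 0.757, -0.0, 0.001]
contact_force: [-0.3, -0.7, -0.7]
gripper_width: 52.8
grasp_force: 63.3
```

Run:
```python
from h import *
np.set_printoptions(precision=3,suppress=True)
for i in range(3):
    s=read_state(); print(s['clock'],s['position'],s['ee_rot'],s['contact_force'])
    w=snap('wrist','w6_%d.png'%i)
a=snap('side','s6.png')['image']; u=proj(snap('side'),[523,242,95])[0]; print(u)
c=a[int(u[1])-50:int(u[1])+50,int(u[0])-60:int(u[0])+60]
o=np.zeros((480,800,3),np.uint8); o[:333,:400]=cv2.resize(c[:,:,::-1],(400,333),interpolation=3)
o[:300,400:]=cv2.resize(cv2.imread('pics/w6_2.png'),(400,300)); cv2.imwrite('pics/crop6.png',o)
```

```text
13.6667 [523.956 243.375 126.004] [-0.653  0.757 -0.     0.001] [-0.295 -0.665 -0.703]
13.7167 [524.031 243.406 126.297] [-0.653  0.757 -0.     0.001] [-0.847 -0.198 -0.478]
13.7667 [524.029 243.393 126.423] [-0.653  0.757 -0.     0.001] [ 0.104 -0.399 -1.167]
[288.496 187.386]
```

View pics/crop6.png

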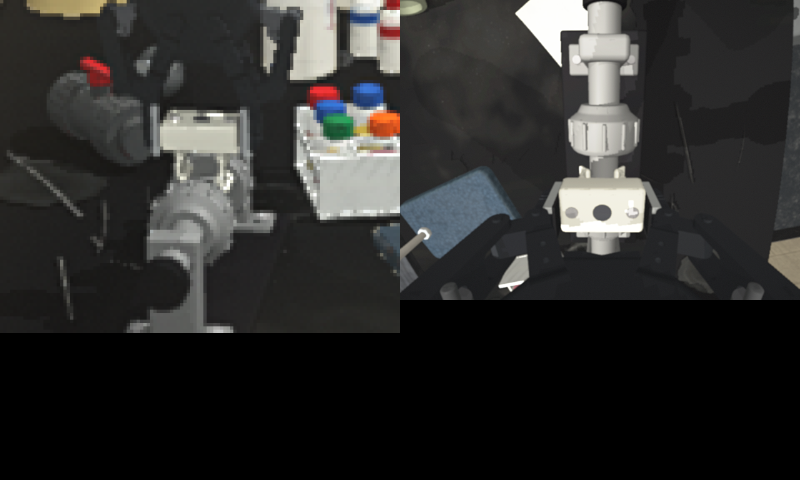

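The clip sits straddling the pipe in the gap, centred to about 1 mm (crop (200,130) side, (602,205) wrist). Pushing down in small steps.

Request:
play_rows([
  [-0.6,-0.3,-3,0,0,0],
  [-0.6,-0.3,-4,0,0,0],
  [0,0,-3,0,0,0],
  [0,0,-2,0,0,0],
  [0,0,-2,0,0,0],
  [0,0,-2,0,0,0],
  [0,0,0,0,0,0],
])

```text
clock: 14.5
position: [522.8, 242.8, 110.8]
ee_rot: [-0.653, 0.757, -0.0, 0.001]
contact_force: [-2.1, 0.4, 7.1]
gripper_width: 53.5
grasp_force: 64.3
```

Request:
play_rows([
  [0,0,-2,0,0,0],
  [0,0,-2,0,0,0],
  [0,0,-2,0,0,0],
  [0,0,0,0,0,0],
])

```text
clock: 14.83
position: [522.4, 242.7, 103.5]
ee_rot: [-0.653, 0.757, 0.0, 0.001]
contact_force: [-0.3, 0.8, -0.3]
gripper_width: 53.6
grasp_force: 63.7
```

Request:
play_rows([
  [0,0,-2,0,0,0],
  [0,0,-2,0,0,0],
  [0,0,-1,0,0,0],
  [0,0,0,0,0,0],
])

```text
clock: 15.17
position: [522.1, 242.0, 97.7]
ee_rot: [-0.653, 0.758, -0.0, -0.001]
contact_force: [0.6, -0.2, -3.0]
gripper_width: 53.1
grasp_force: 63.3
```

Request:
play_rows([
  [0,0,-1,0,0,0],
  [0,0,-1,0,0,0],
  [0,0,0,0,0,0],
])

```text
clock: 15.42
position: [522.2, 242.0, 97.6]
ee_rot: [-0.653, 0.757, -0.0, -0.0]
contact_force: [-2.3, -0.5, 6.2]
gripper_width: 53.0
grasp_force: 64.4
```

Request:
play_rows([
  [0,0,-1,0,0,0],
  [0,0,-1,0,0,0],
  [0,0,0,0,0,0],
])

```text
clock: 15.67
position: [522.2, 242.0, 97.5]
ee_rot: [-0.653, 0.757, -0.001, 0.0]
contact_force: [-6.4, -2.8, 16.6]
gripper_width: 53.4
grasp_force: 65.6
```

The push hits a hard stop at TCP z 97.5, where home was predicted at 97.3–97.7. I'll relax, release and retreat straight up.

Request:
play_rows([
  [0,0,1.5,0,0,0],
  [0,0,1,0,0,0],
  [0,0,0,0,0,0],
])

```text
clock: 15.92
position: [522.2, 242.0, 97.6]
ee_rot: [-0.653, 0.757, -0.0, -0.0]
contact_force: [-2.0, -1.5, 6.8]
gripper_width: 53.4
grasp_force: 64.2
```

Request:
play_rows([
  [0,0,0,0,0,0],
  [0,0,0,0,0,0],
  [0,0,0,0,0,0],
  [0,0,0,0,0,0],
  [0,0,0,0,0,0],
  [0,0,5,0,0,0],
  [0,0,15,0,0,0],
  [0,0,30,0,0,0],
  [0,15,30,0,0,0],
  [0,20,20,0,0,0],
  [0,20,0,0,0,0],
  [0,5,0,0,0,0],
  [0,0,0,0,0,0],
  [0,0,0,0,0,0],
], gripper=1)

```text
clock: 17.08
position: [521.4, 301.8, 195.6]
ee_rot: [-0.653, 0.757, 0.0, -0.001]
contact_force: [-0.4, -0.9, -0.5]
gripper_width: 85.5
grasp_force: 0.0
```

Run:
```python
from h import *
np.set_printoptions(precision=2,suppress=True)
s=read_state(); print(s['clock'],s['position'],s['contact_force'])
w=snap('wrist','w7.png'); a=snap('side','s7.png'); t=snap('top')
print(proj(w,[[523,242,102.5],[523,242,70]]))
o=np.zeros((600,800,3),np.uint8)
u=proj(a,[523,242,95])[0].astype(int)
o[:300,400:]=cv2.resize(a['image'][u[1]-38:u[1]+37,u[0]-50:u[0]+50,::-1],(400,300),interpolation=3)
o[300:,400:]=cv2.resize(t['image'][90:240,300:500,::-1],(400,300),interpolation=3)
v=proj(w,[523,242,100])[0].astype(int); y0=max(0,v[1]-100);x0=max(0,v[0]-100)
o[:400,:400]=cv2.resize(w['image'][y0:y0+200,x0:x0+200,::-1],(400,400)); print(x0,y0)
cv2.imwrite('pics/crop7.png',o)
g=cv2.cvtColor(w['image'],7)
```

```text
17.0833 [521.44 301.84 195.59] [-0.41 -0.94 -0.52]
[[306.53 165.83]
 [308.59 162.43]]
206 65
```

View pics/crop7.png

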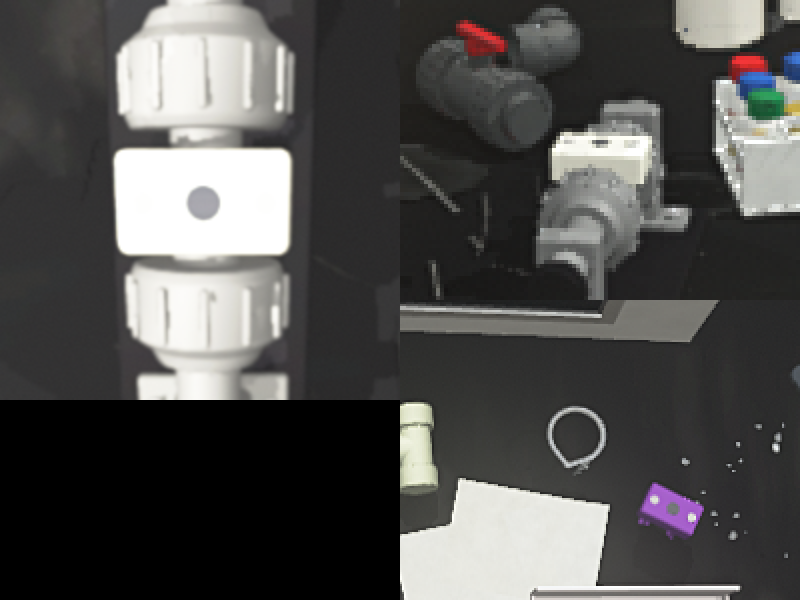

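The clip's head sits square and level in the gap, with its hole at wrist (308,166) against a predicted (306.5,166) for home. The beaker ring at top (388,158) is unmoved. Handing in.

```bash
python3 -c "
from bench import job_done
print(job_done())"
```

```text
the job is handed in; nothing more can be done
None
```

The white clip is snapped fully home on the pipe between the two nuts, upright and released; the beaker was left untouched, and the job was handed in at about 17 s on the robot's clock.

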